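Load a specimen disc in the observation stage and hold its sprung lever past the click

TASK

Take the green resin specimen that matches the stage's round pocket (the large round disc) from the grey mat, lay it in the pocket polished face up so that it sits flat on the pocket's floor, and let go of it. Then push the orange paddle of the stage's sprung lever back past its click, so that the keeper finger swings over the disc, and finish while still holding the paddle there: the lever springs back if you let go. Leave the other specimens, the bottle, the jar and the slide box where they are.

Things in the scene. Friction and masses are not known exactly. Their poses are not given: they have to be found in the camera images.
- disc_mid (a point): Centre (half-way up) of the loose specimen disc: an upright green resin cylinder 40 mm in diameter, 14 mm high, 40 to 85 g, with a round 18 mm steel inset in its top face. It lies flat on the grey mat (200 x 200 x 3 mm, fixed), so its underside starts 3 mm above the table. Its z axis is the disc's axis and points up out of the polished face.
- square_mid (a point): Centre of a square green specimen, 36 x 36 x 14 mm, on the same mat; leave it there.
- small_mid (a point): Centre of a small round green specimen, 28 mm in diameter, 14 mm high, with a square steel inset, on the same mat; leave it there. The three specimens lie in any order, centres at least 85 mm apart.
- jig: The observation stage: a fixed aluminium plate 240 x 240 mm, 12 mm thick; origin at the centre of its underside. Its x axis is the direction in which the paddle is pushed (roughly away from the robot), y to the left of that, z up. The lever's pivot is at x +20, y -30 mm, a red sprung pawl on its +x side.
- pivot (a point): The lever's vertical pivot, at the plate's top: a hub 41 mm across, 26 mm tall. At rest the blue keeper finger (14 mm wide, 100 mm long from the pivot, 12.5 to 18.5 mm above the plate) points from here along (-0.66, -0.75) in the stage's x, y. Held, it overhangs the disc's rim, 3 mm above a seated disc.
- pocket (a point): Centre of the round pocket's floor, at x -65, y -30 mm in the stage's frame: 45 mm across, 5 mm deep, floor (black) 7 mm above the table, mouth chamfered. A seated disc stands 9 mm out, its centre 7 mm above this point. Gripper fingers beside the disc have most room, lever at rest, if the line through them runs along (0.66, 0.75) in the stage's x, y.
- paddle (a point): Centre of the upright orange paddle on the lever's handle bar, 120 mm from the pivot, 49 mm above the table: 8 mm thick, 40 mm wide (along the bar), 50 mm tall. At rest at x -21, y +83 mm in the stage's frame, turned +0.35 rad from its y axis; pushed on its front (-x) face it moves nearly straight along the stage's +x: at lever value 0.7 it is at x +61, y +83, turned -0.35 rad.
- lever (a joint): Angle of the sprung lever, rad: 0 at rest, growing as the paddle is pushed back, end stop at 0.85. At the paddle it resists with 3 N at rest, rising to 7 N at 0.7. From 0.40 to 0.50 a sprung pawl rides up a tooth, adding 2 to 4 N, then drops off behind it by 0.60: the click. The pawl does not latch: let go, the lever springs back to 0.
- dropper_mid (a point): A loose white dropper bottle, 52 mm in diameter, 126 mm tall, this point 60 mm up; a bystander.
- jar_mid (a point): Centre of a loose amber jar with a black cap, 64 mm in diameter, 75 mm tall; a bystander.
- slidebox_mid (a point): Centre of a loose blue slide box, 90 x 170 x 35 mm; a bystander.

How it is judged:
By the outcome, as a careful person would: the job done as asked, in the order asked, and still so for the second after the job is handed in, while the arm keeps its last pose, push and grip.
It also fails if it takes over 58 s, if anything falls off the work surface, if the arm or the gripper's body presses on something with over 40 N, if the wrist force passes 120 N, or if a joint passes its speed limit or range.

ROBOT

A 6-joint arm with a two-finger parallel gripper is mounted at the origin on the work surface. World frame = base frame: x ahead of the robot, y to its left, z up, the work surface at z = 0. Lengths are in m, angles in degrees, forces in N, time in s.
With the tool pointing down it reaches from about 0.4 to 0.925 m from the base axis. Payload 3.4 kg.
Tool frame: the origin (TCP) lies between the finger pads; the fingertips stand ahead of it and the grasp point (between the pads) lies 3 mm ahead of it (bot.tips_ahead is the z of the fingertips in the tool frame, in m); z points along the fingers, y is the line along which they close (so a half turn about z gives the same grasp; the last joint's range is limited). The gripper opens to 85 mm and grips with 20 to 120 N. Pads are 22 mm wide; open, the fingers measure 114 mm over their backs; the gripper's body (76 mm by 85 mm) begins 54 mm behind the grasp point. The pads swing forward as they close: fully open they stand 13 mm farther back than shut.
Start: joints at [62.653, 17.578, 86.31, -0, 76.112, -4.211], TCP at [0.226, 0.529, 0.253] pointing down, gripper open.
Joint ranges: [-179.03, 179.03], [-60, 130.46], [8.19, 133.38], [-81.62, 261.62], [5.75, 156.47], [-153.77, 153.77]. Speed limits (degrees/s): [147.25, 147.25, 180, 180, 180, 180].

INTERFACE

Orientations are given as a 3x3 rotation matrix whose columns are the frame's x, y, z axes.
In Python, from plant import readout, optics, ticket, bot gives the robot as it stands.
- The arm moves only by the tool send_rows, never from a script. Its argument "targets" is a list of rows, each a list of 7 numbers: the opening, from -1 (shut) to 1 (fully open), then the shift along the world's x, y, z in m, then the turn, a rotation vector about the world's x, y, z in degrees. In form: [[gripper, x, y, z, ax, ay, az], ...]. A call has exactly 10 rows; each row is the pose to reach, as a shift and turn from the pose commanded when the call began; what a row does not reach only later rows make up. A row lasts 1/8 s, in which the tool goes at most 62.5 mm and 10.7 degrees, less where a joint would pass 70% of its speed; a pose out of reach is approached as far as the arm can. A call with a gripper value outside its range is refused whole. The fingers move at their own pace and stop on an object; "squeeze" is the grip in N (left out, the last holds). Time passes only in rows, so rows that repeat a pose let the fingers close, or fill a call up. It gives the time, the measured TCP pose, the force, the opening and the grip force at its end, in the units of the state.
- readout.sense(): the state, without advancing time (a new reading comes with each control period).
- optics.capture(name): name is "scene" or "top" or "wrist"; returns a dict with "image" (400x640x3 uint8, red, green, blue), "range_z" (400x640 float32, m along the optical axis (not along the pixel's ray), 0 where there is no reading), "fx", "fy", "cx", "cy" (pixels), "R" (3x3) and "t" (3): a world point X has camera coordinates R X + t. Camera axes: x right, y down, z forward; pixel columns grow to the right and rows downward; lengths in m; the calibration is good to about 2 mm. The wrist camera is an equidistant fisheye: a pixel r from the principal point sees the ray r / f radians off the axis. A picture is of the moment at which its call begins.
- ticket.job_done(): hands the job in; it is judged then, once.
The state is a dict: "clock": time; "q": joint angles; "qd": joint speeds; "effort": joint torques, N m; "position": TCP position; "orientation": TCP orientation; "ft_force": force on the tool from outside, world axes, zero at the start; "ft_torque": the same for the moment, N m; "width": opening from 0.0 (shut) to 1.0 (fully open); "grip_force": force on a finger pad.
Only numpy, scipy, OpenCV 4.12 (cv2) and the standard library are available. Lean on these libraries where they do the work, as an engineer would, in place of code of your own. Each camera call takes 0.05 s, during which the arm holds its last target. There are 200 camera calls.

## Working session

There is one attempt and no reset: what is moved stays moved. The work goes in short steps, Python scripts to look and compute and a tool call to move; the robot and the scene stay as the last step left them, time stands still between calls to the robot, and variables do not carry over. Pictures are saved under pics/ and viewed, at most 10 in all, crops included, and the job is handed in when it is done.

Besides the shell and the picture viewer there is one more tool, called after "Emit:" in YAML: its name, and indented under it one key for each argument. send_rows: Moves the arm, as the interface text tells. Its arguments: {"type":"object","properties":{"targets":{"type":"array","items":{"type":"array","items":{"type":"number"}}},"squeeze":{"type":"number"}},"required":["targets"]}

```bash
mkdir -p pics; ls; python3 - <<'E'
from plant import readout, optics, bot
import cv2,numpy as np
print(readout.sense()['clock'],bot.tips_ahead)
ims=[]
for n in("scene","top"):
    c=optics.capture(n); np.savez(f'{n}.npz',**c); ims.append(c['image'])
    print(n,c['fx'],c['cx'],c['cy'],(-c['R'].T@c['t']).round(3),c['R'].round(2).tolist())
    cv2.imwrite(f'pics/{n}0.png',c['image'][...,::-1])
E
```

```text
pics
0.0 0.022
scene 457.18389184574994 320.03718494181635 190.5673736081087 [1.352 0.926 0.794] [[-0.73, 0.69, -0.02], [0.39, 0.4, -0.83], [-0.56, -0.61, -0.56]]
top 428.23439035434086 317.3709994662689 200.2464375437893 [0.46  0.123 1.04 ] [[0.02, -1.0, 0.01], [-0.99, -0.03, -0.14], [0.14, -0.01, -0.99]]
```

View pics/scene0.png

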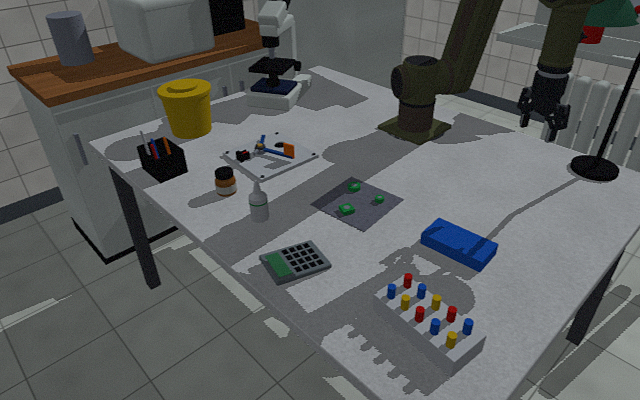

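View pics/top0.png

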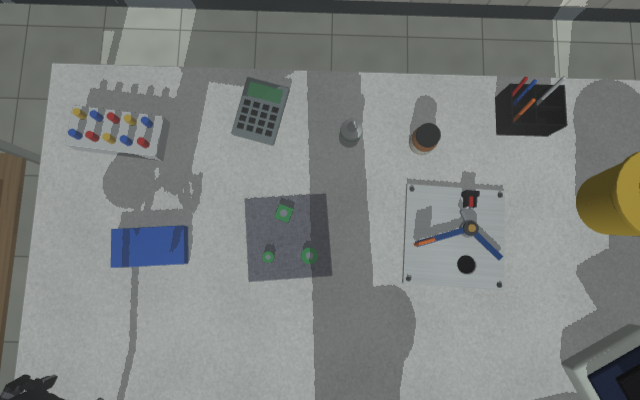

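The top view shows the square at (284,212), the small round at (268,257), and the large disc at (308,255). The stage has its pocket at (466,264), hub at (471,228) and orange paddle at (425,242). Next I'll measure these.

```bash
cat > h.py <<'E'
import numpy as np,cv2
def ray(c,uv,z):
    R,t=c['R'],c['t'];o=-R.T@t
    d=R.T@np.array([(uv[0]-c['cx'])/c['fx'],(uv[1]-c['cy'])/c['fy'],1.])
    return o+d*(z-o[2])/d[2]
def blobs(m,amin=20):
    cs,_=cv2.findContours(m.astype(np.uint8),cv2.RETR_EXTERNAL,cv2.CHAIN_APPROX_NONE)
    return [k for k in cs if cv2.contourArea(k)>amin]
E
python3 - <<'E'
from h import *
c=dict(np.load('top.npz'));im=c['image'];hsv=cv2.cvtColor(im,cv2.COLOR_RGB2HSV)
H,S,V=[hsv[...,i].astype(int) for i in range(3)]
def show(n,m,z,box,amin=20):
    mm=np.zeros_like(m);x0,x1,y0,y1=box;mm[y0:y1,x0:x1]=m[y0:y1,x0:x1]
    for k in blobs(mm,amin):
        (u,v),(w,h),a=cv2.minAreaRect(k);p=ray(c,(u,v),z)
        print(n,(round(u,1),round(v,1)),'wh',round(w,1),round(h,1),round(a),'area',cv2.contourArea(k),p.round(4))
show('green',(H>40)&(H<85)&(S>90),.014,(240,335,190,285))
show('black',(V<40),.010,(440,495,245,285))
show('orange',(H<18)&(S>130),.049,(405,450,225,255))
show('blue',(H>100)&(H<125)&(S>100),.03,(405,510,215,265))
show('plate',~((V<60)|(S>60)),.012,(395,515,170,300),3000)
R=c['range_z']
for uv in[(466,264),(490,270),(471,228),(425,242)]:print(uv,R[uv[1],uv[0]])
s=cv2.resize(im[170:300,390:520],None,fx=4.5,fy=4.5,interpolation=cv2.INTER_CUBIC)
cv2.imwrite('pics/stage.png',s[...,::-1])
E
```

```text
green (267.5, 257.0) wh 10.0 11.0 90 area 84.0 [0.4688 0.2276 0.014 ]
green (309.0, 255.5) wh 15.0 16.0 90 area 183.0 [0.4747 0.1293 0.014 ]
green (283.4, 212.8) wh 14.7 14.7 22 area 190.5 [0.575  0.1937 0.014 ]
black (465.5, 264.0) wh 16.0 15.0 90 area 194.0 [ 0.4635 -0.2451  0.01  ]
orange (424.2, 241.7) wh 3.0 20.9 74 area 39.0 [ 0.5123 -0.1365  0.049 ]
blue (487.9, 245.7) wh 34.8 5.4 43 area 162.5 [ 0.5075 -0.2921  0.03  ]
blue (448.8, 234.0) wh 5.1 29.5 73 area 118.5 [ 0.5327 -0.2001  0.03  ]
plate (454.5, 234.5) wh 129.0 119.0 90 area 15351.0 [ 0.5332 -0.2196  0.012 ]
(466, 264) 1.0273285
(490, 270) 1.017506
(471, 228) 1.002587
(425, 242) 0.9633941
```

View pics/stage.png

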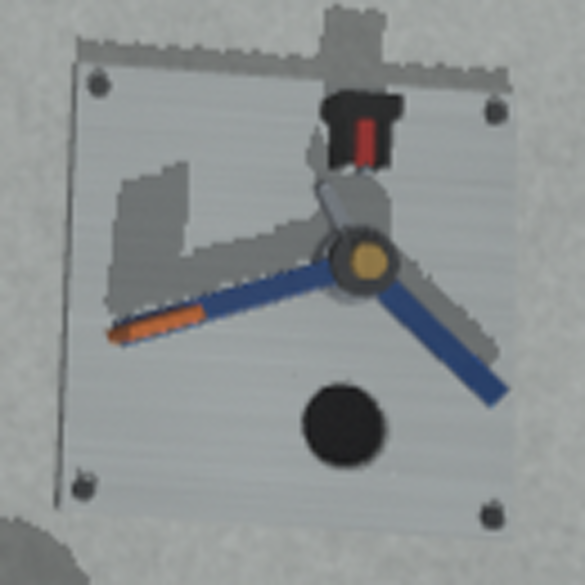

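The crop shows four corner screws at (98,84), (495,112), (83,488) and (492,517), the pocket at (344,425), the hub at (365,262) and the paddle at (158,324). The screws give me the stage frame.

```bash
python3 - <<'E'
from h import *
from plant import readout
c=dict(np.load('top.npz'))
P=[ray(c,(390+(u+.5)/4.5-.5,170+(v+.5)/4.5-.5),.013) for u,v in[(98,84),(495,112),(83,488),(492,517)]]
P=np.array(P);ctr=P.mean(0);d=(P[0]+P[1]-P[2]-P[3]);e=(P[0]+P[2]-P[1]-P[3])
print(P.round(4),ctr.round(4))
y1=np.degrees(np.arctan2(d[1],d[0]));y2=np.degrees(np.arctan2(-e[0],e[1]));print('yaw',y1,y2)
pk=ray(c,(465.6,264),.010)
for y in(y1,y2,(y1+y2)/2):
    a=np.radians(y);R=np.array([[np.cos(a),-np.sin(a)],[np.sin(a),np.cos(a)]])
    for n,p in dict(pocket=(-65,-30),pivot=(20,-30),paddle=(-21,83),paddle7=(61,83)).items(): print(n,(ctr[:2]+R@np.array(p)/1e3).round(4))
    print('grip dir',(R@[.66,.75]).round(3))
print(pk, 'pivot',ray(c,(390+365/4.5,170+262/4.5),.038))
s=readout.sense();print(s['position'],np.round(s['orientation'],3).tolist())
E
```

```text
[[ 0.6433 -0.1161  0.013 ]
 [ 0.6335 -0.3321  0.013 ]
 [ 0.4273 -0.1066  0.013 ]
 [ 0.4173 -0.3224  0.013 ]] [ 0.5303 -0.2193  0.013 ]
yaw -2.541248798549575 -2.630027381122518
pocket [ 0.4641 -0.2464]
pivot [ 0.549  -0.2502]
paddle [ 0.513  -0.1355]
paddle7 [ 0.595  -0.1391]
grip dir [0.693 0.72 ]
pocket [ 0.464  -0.2463]
pivot [ 0.5489 -0.2502]
paddle [ 0.5132 -0.1354]
paddle7 [ 0.5951 -0.1392]
grip dir [0.694 0.719]
pocket [ 0.464  -0.2463]
pivot [ 0.549  -0.2502]
paddle [ 0.5131 -0.1354]
paddle7 [ 0.595  -0.1391]
grip dir [0.693 0.719]
[ 0.46350445 -0.24537651  0.01      ] pivot [ 0.54707513 -0.25054286  0.038     ]
[0.22566537 0.52822363 0.25246992] [[-0.92, 0.393, -0.001], [0.393, 0.92, -0.002], [0.0, -0.002, -1.0]]
```

Emit:
send_rows:
  targets:
    - [0.5,0.025,-0.04,-0.01,0,0,-3]
    - [0.5,0.05,-0.08,-0.02,0,0,-6]
    - [0.5,0.08,-0.13,-0.04,0,0,-9]
    - [0.5,0.11,-0.18,-0.06,0,0,-12]
    - [0.5,0.14,-0.23,-0.08,0,0,-15]
    - [0.5,0.17,-0.28,-0.1,0,0,-18]
    - [0.5,0.2,-0.32,-0.11,0,0,-21]
    - [0.5,0.23,-0.36,-0.12,0,0,-21]
    - [0.5,0.249,-0.399,-0.13,0,0,-21]
    - [0.5,0.249,-0.399,-0.13,0,0,-21]
  squeeze: 40

```text
clock: 1.35
position: [0.4758, 0.1272, 0.1223]
orientation: [[-0.715, 0.7, -0.001], [0.7, 0.715, -0.001], [0.0, -0.002, -1.0]]
ft_force: [0.1, 0.4, -0.4]
width: 0.747
grip_force: 0.0
```

```bash
python3 - <<'E'
from plant import readout, optics, bot
from h import *
print(bot.tips_ahead, [a for a in dir(bot) if a[0]!='_'])
c=optics.capture('wrist');np.savez('w.npz',**c)
cv2.imwrite('pics/w1.png',c['image'][...,::-1])
im=c['image'];hsv=cv2.cvtColor(im,cv2.COLOR_RGB2HSV);H,S,V=[hsv[...,i].astype(int) for i in range(3)]
def fray(uv,z):
    x,y=(uv[0]-c['cx'])/c['fx'],(uv[1]-c['cy'])/c['fy'];r=np.hypot(x,y)
    d=np.array([np.sin(r)*x/r,np.sin(r)*y/r,np.cos(r)]);o=-c['R'].T@c['t'];d=c['R'].T@d
    return o+d*(z-o[2])/d[2]
print('cam',(-c['R'].T@c['t']).round(4),readout.sense()['position'])
for k in blobs((H>40)&(H<85)&(S>90),60):
    P=np.array([fray(p[0],.017) for p in k],np.float32)[:,:2]
    (x,y),r=cv2.minEnclosingCircle(P);print(cv2.contourArea(k),k.mean((0,1)),(x,y),r)
E
```

```text
0.022 ['IKError', 'tips_ahead']
cam [0.4161 0.1858 0.2431] [0.47495264 0.12852179 0.12262385]Traceback (most recent call last):
  File "<stdin>", line 14, in <module>
cv2.error: OpenCV(4.12.0) /io/opencv/modules/imgproc/src/shapedescr.cpp:201: error: (-215:Assertion failed) count >= 0 && (depth == CV_32F || depth == CV_32S) in function 'minEnclosingCircle'
```

View pics/w1.png

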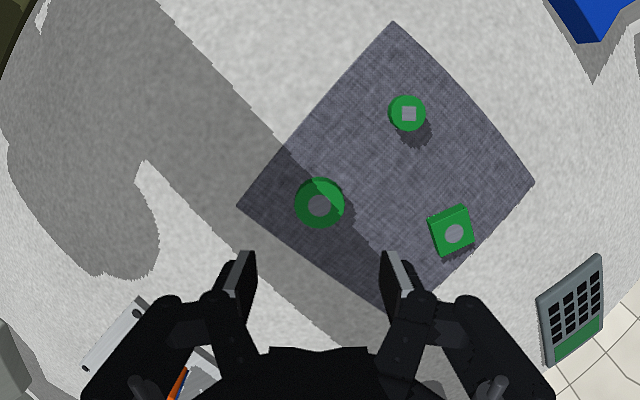

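The wrist view shows the large disc (round inset) at (320,203), the small disc at (407,113), and the square at (452,231). I'll recompute the disc centre from this view.

```bash
cat >> h.py <<'E'
def fray(c,uv,z):
    x,y=(uv[0]-c['cx'])/c['fx'],(uv[1]-c['cy'])/c['fy'];r=np.hypot(x,y)+1e-9
    d=np.array([np.sin(r)*x/r,np.sin(r)*y/r,np.cos(r)]);o=-c['R'].T@c['t'];d=c['R'].T@d
    return o+d*(z-o[2])/d[2]
E
python3 - <<'E'
from h import *
c=dict(np.load('w.npz'));im=c['image'];hsv=cv2.cvtColor(im,cv2.COLOR_RGB2HSV);H,S,V=[hsv[...,i].astype(int) for i in range(3)]
m=((H>40)&(H<85)&(S>90)).astype(np.uint8)
cs,h=cv2.findContours(m,cv2.RETR_CCOMP,cv2.CHAIN_APPROX_NONE)
for k,hh in zip(cs,h[0]):
    if cv2.contourArea(k)<60: continue
    P=np.array([fray(c,p[0],.017)[:2] for p in k]).astype(np.float32)
    (x,y),r=cv2.minEnclosingCircle(P);print('hole' if hh[3]>=0 else 'outer',k.mean((0,1)).round(1),round(x,4),round(y,4),round(r,4))
E
```

```text
outer [576.7 338.2] 0.8947 0.2529 0.0502
outer [450.5 229.3] 0.572 0.1935 0.0281
hole [453.4 233.3] 0.5764 0.1936 0.0101
outer [319.  202.4] 0.4747 0.1296 0.0215
hole [319.1 205.2] 0.4761 0.1282 0.0099
outer [406.2 112.4] 0.4691 0.2255 0.0152
hole [408.4 113.1] 0.4705 0.2265 0.008
```

Emit:
send_rows:
  targets:
    - [0.5,0.0005,0,-0.04,0,0,0]
    - [0.5,0.0005,0,-0.07,0,0,0]
    - [0.5,0.0005,0,-0.085,0,0,0]
    - [0.5,0.0005,0,-0.0925,0,0,0]
    - [0.5,0.0005,0,-0.0925,0,0,0]
    - [-0.1,0.0005,0,-0.0925,0,0,0]
    - [-0.5,0.0005,0,-0.0925,0,0,0]
    - [-0.5,0.0005,0,-0.0925,0,0,0]
    - [-0.5,0.0005,0,-0.0925,0,0,0]
    - [-0.5,0.0005,0,-0.0925,0,0,0]

```text
clock: 2.65
position: [0.476, 0.1301, 0.032]
orientation: [[-0.717, 0.697, 0.002], [0.697, 0.717, 0.001], [-0.001, 0.002, -1.0]]
ft_force: [-1.5, 1.8, 6.1]
width: 0.432
grip_force: 39.6
```

```bash
python3 - <<'E'
from plant import readout, optics
from h import *
s=readout.sense();print(s['position'],s['ft_force'],s['width'],s['grip_force'])
c=optics.capture('wrist');np.savez('w.npz',**c)
cv2.imwrite('pics/w2.png',cv2.resize(c['image'][180:400,180:460],None,fx=2.5,fy=2.5)[...,::-1])
s=readout.sense();print(s['position'],s['ft_force'],s['width'],s['grip_force'])
E
```

```text
[0.47600826 0.13009936 0.0319562 ] [-1.47189666  1.77976748  6.06998009] 0.4324840590010868 39.6177077293396
[0.47595695 0.1300919  0.03195853] [-1.02712414  1.09259457  6.26645319] 0.44051187603164615 39.617902636528015
```

View pics/w2.png

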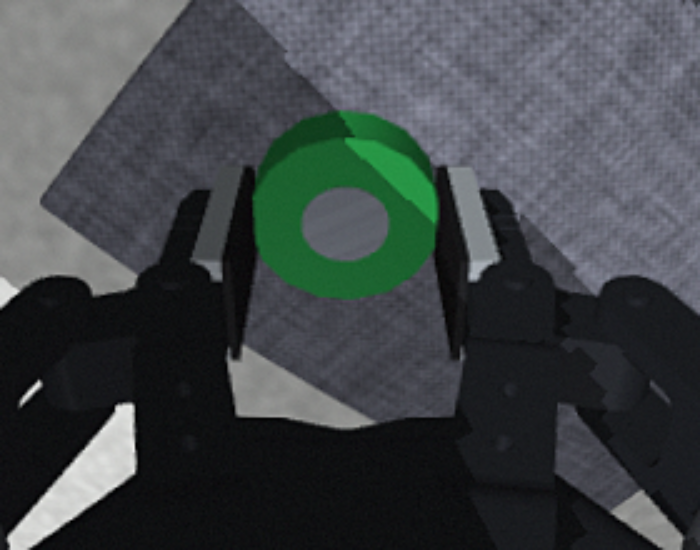

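The disc is centred between the pads (crop centre at (345,222)). The 6 N upward force and the TCP reading 2 mm high mean the fingertips are on the mat, because the pads swing forward as they close. I'll regrip 8.5 mm higher so the tips clear the plate later, then lift.

Emit:
send_rows:
  targets:
    - [0.3,0,0,0,0,0,0]
    - [0.3,0,0,0.004,0,0,0]
    - [0.3,-0.0005,-0.001,0.0085,0,0,0]
    - [0.3,-0.0005,-0.001,0.0085,0,0,0]
    - [-0.5,-0.0005,-0.001,0.0085,0,0,0]
    - [-0.5,-0.0005,-0.001,0.0085,0,0,0]
    - [-0.5,-0.0005,-0.001,0.0085,0,0,0]
    - [-0.5,-0.0005,-0.001,0.0085,0,0,0]
    - [-0.5,-0.0005,-0.001,0.0085,0,0,0]
    - [-0.5,-0.0005,-0.001,0.0085,0,0,0]

```text
clock: 3.95
position: [0.475, 0.1288, 0.0393]
orientation: [[-0.718, 0.696, -0.0], [0.696, 0.718, -0.0], [-0.0, -0.0, -1.0]]
ft_force: [-0.3, -0.4, 0.7]
width: 0.251
grip_force: 0.0
```

```bash
python3 - <<'E'
from plant import readout
for i in range(1):
    s=readout.sense();print(s['clock'],s['position'],s['ft_force'],s['width'],s['grip_force'])
E
```

```text
3.95 [0.47495699 0.12875627 0.03928577] [-0.32648902 -0.38136921  0.67977638] 0.25125743200063533 0.0
```

```bash
python3 - <<'E'
from plant import readout, optics
from h import *
c=optics.capture('wrist');np.savez('w.npz',**c)
cv2.imwrite('pics/w3.png',cv2.resize(c['image'][150:400,180:460],None,fx=2.3,fy=2.3)[...,::-1])
E
```

```text
(no output)
```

View pics/w3.png

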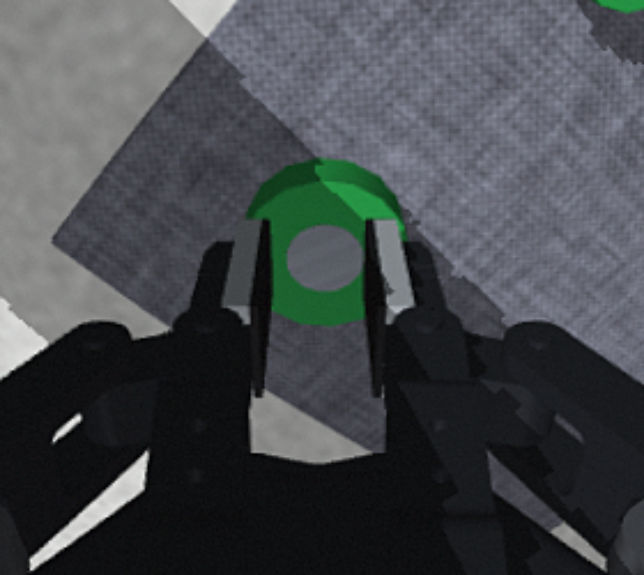

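The pads closed just over the disc's top, so the tips are about 19 mm ahead of the TCP at this opening. The earlier upward force came from the pads dragging the disc down as they swung forward. The disc hasn't moved, so I'll open, go 10 mm lower and grip again.

Emit:
send_rows:
  targets:
    - [0.3,0,0,0.003,0,0,0]
    - [0.3,0,0,0.003,0,0,0]
    - [0.25,0,0,0.0,0,0,0]
    - [0.2,0.0005,0,-0.0095,0,0,0]
    - [0.2,0.0005,0,-0.0095,0,0,0]
    - [-0.5,0.0005,0,-0.0095,0,0,0]
    - [-0.5,0.0005,0,-0.0095,0,0,0]
    - [-0.5,0.0005,0,-0.0095,0,0,0]
    - [-0.5,0.0005,0,-0.0095,0,0,0]
    - [-0.5,0.0005,0,-0.0095,0,0,0]

```text
clock: 5.25
position: [0.4755, 0.1288, 0.0298]
orientation: [[-0.718, 0.696, 0.0], [0.696, 0.718, 0.0], [0.0, 0.0, -1.0]]
ft_force: [-0.4, -0.2, -0.8]
width: 0.442
grip_force: 40.1
```

Emit:
send_rows:
  targets:
    - [-0.5,0,0,0.03,0,0,0]
    - [-0.5,0,-0.02,0.08,0,0,0]
    - [-0.5,-0.002,-0.07,0.1,0,0,0]
    - [-0.5,-0.004,-0.12,0.1,0,0,0]
    - [-0.5,-0.006,-0.175,0.1,0,0,0]
    - [-0.5,-0.008,-0.23,0.1,0,0,0]
    - [-0.5,-0.01,-0.28,0.1,0,0,0]
    - [-0.5,-0.0117,-0.33,0.1,0,0,0]
    - [-0.5,-0.0117,-0.36,0.095,0,0,0]
    - [-0.5,-0.0117,-0.375,0.09,0,0,0]

```text
clock: 6.5
position: [0.4637, -0.2479, 0.1196]
orientation: [[-0.716, 0.698, 0.0], [0.698, 0.716, -0.0], [-0.0, 0.0, -1.0]]
ft_force: [0.5, 1.0, -0.0]
width: 0.442
grip_force: 40.4
```

```bash
python3 - <<'E'
from plant import readout, optics
from h import *
c=optics.capture('wrist');np.savez('w.npz',**c);im=c['image']
cv2.imwrite('pics/w4.png',im[...,::-1])
s=readout.sense();p=s['position'];print(s['clock'],p,s['ft_force'],s['width'],s['grip_force'])
hsv=cv2.cvtColor(im,cv2.COLOR_RGB2HSV);H,S,V=[hsv[...,i].astype(int) for i in range(3)]
m=((H>40)&(H<85)&(S>90)).astype(np.uint8)
cs,h=cv2.findContours(m,cv2.RETR_CCOMP,cv2.CHAIN_APPROX_NONE)
for k,hh in zip(cs,h[0]):
    if cv2.contourArea(k)<60: continue
    P=np.array([fray(c,q[0],p[2]-.0128)[:2] for q in k]).astype(np.float32)
    (x,y),r=cv2.minEnclosingCircle(P);print('hole' if hh[3]>=0 else 'outer',k.mean((0,1)).round(1),round(x,4),round(y,4),round(r,4))
E
```

```text
6.55 [ 0.46366346 -0.24867707  0.11897591] [ 0.0327829  -1.06688978 -1.71134797] 0.44340121623913364 40.42830169200897
outer [317.8 263.4] 0.4623 -0.2468 0.0228
hole [317.8 271.1] 0.4649 -0.2492 0.0098
```

View pics/w4.png

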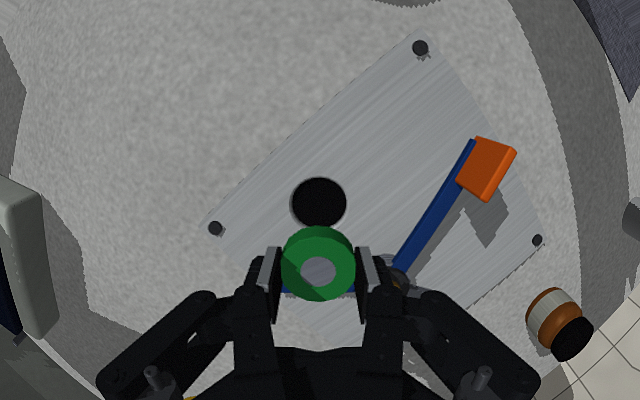

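The wrist view shows the disc held level, with its inset at (318,271), and the black pocket at (319,203). I'll take the relative offset from this same image.

```bash
python3 - <<'E'
from plant import readout
from h import *
c=dict(np.load('w.npz'));im=c['image'];V=im.max(2).astype(int)
m=np.zeros(V.shape,bool);m[165:226,270:370]=(V<45)[165:226,270:370]
for k in blobs(m,200):
    P=np.array([fray(c,q[0],.0095)[:2] for q in k]).astype(np.float32)
    print(k.mean((0,1)).round(1),cv2.boundingRect(k),cv2.minEnclosingCircle(P),cv2.fitEllipse(P))
E
```

```text
[318.1 202.1] (292, 178, 54, 48) ((0.46392062306404114, -0.2472051978111267), 0.021643688902258873) ((0.46360665559768677, -0.24678319692611694), (0.040780890733003616, 0.04275406524538994), 138.90304565429688)
```

Emit:
send_rows:
  targets:
    - [-0.5,-0.001,0,0,0,0,0]
    - [-0.5,-0.001,0,-0.03,0,0,0]
    - [-0.5,-0.001,0,-0.05,0,0,0]
    - [-0.5,-0.001,0,-0.065,0,0,0]
    - [-0.5,-0.001,0,-0.072,0,0,0]
    - [-0.5,-0.001,0,-0.072,0,0,0]
    - [-0.5,-0.001,0,-0.072,0,0,0]
    - [-0.5,-0.001,0,-0.072,0,0,0]
    - [-0.5,-0.001,0,-0.072,0,0,0]
    - [-0.5,-0.001,0,-0.072,0,0,0]

```text
clock: 7.8
position: [0.4628, -0.2464, 0.048]
orientation: [[-0.718, 0.696, 0.0], [0.696, 0.718, -0.0], [-0.0, 0.0, -1.0]]
ft_force: [0.0, -0.9, -1.4]
width: 0.444
grip_force: 40.4
```

```bash
python3 - <<'E'
from plant import readout, optics
from h import *
c=optics.capture('wrist');im=c['image']
s=readout.sense();p=s['position'];print(s['clock'],p,s['ft_force'],s['width'])
hsv=cv2.cvtColor(im,cv2.COLOR_RGB2HSV);H,S,V=[hsv[...,i].astype(int) for i in range(3)]
m=((H>40)&(H<85)&(S>90)).astype(np.uint8)
cs,h=cv2.findContours(m,cv2.RETR_CCOMP,cv2.CHAIN_APPROX_NONE)
for k,hh in zip(cs,h[0]):
    if cv2.contourArea(k)<60: continue
    P=np.array([fray(c,q[0],p[2]-.0128)[:2] for q in k]).astype(np.float32)
    (x,y),r=cv2.minEnclosingCircle(P);print('hole' if hh[3]>=0 else 'outer',k.mean((0,1)).round(1),round(x,4),round(y,4),round(r,4))
E
```

```text
7.85 [ 0.46278024 -0.24634502  0.04795149] [ 0.33202305 -0.49271447 -0.2615928 ] 0.4449746106542865
outer [317.5 262.8] 0.4614 -0.2448 0.0228
hole [317.8 271.1] 0.4638 -0.2474 0.0097
```

Emit:
send_rows:
  targets:
    - [-0.5,0,0.0005,-0.004,0,0,0]
    - [-0.5,0,0.0005,-0.007,0,0,0]
    - [-0.5,0,0.0005,-0.009,0,0,0]
    - [-0.5,0,0.0005,-0.011,0,0,0]
    - [-0.5,0,0.0005,-0.0125,0,0,0]
    - [-0.5,0,0.0005,-0.0135,0,0,0]
    - [-0.5,0,0.0005,-0.0135,0,0,0]
    - [-0.5,0,0.0005,-0.0135,0,0,0]
    - [-0.5,0,0.0005,-0.0135,0,0,0]
    - [-0.5,0,0.0005,-0.0135,0,0,0]

```text
clock: 9.1
position: [0.4628, -0.2458, 0.0344]
orientation: [[-0.718, 0.696, 0.0], [0.696, 0.718, -0.0], [-0.0, 0.0, -1.0]]
ft_force: [-0.3, -0.3, -0.5]
width: 0.444
grip_force: 40.4
```

No contact force and the height is right, so the disc is in the pocket mouth. I'll release and rise.

Emit:
send_rows:
  targets:
    - [0.0,0,0,0,0,0,0]
    - [0.1,0,0,0,0,0,0]
    - [0.2,0,0,0,0,0,0]
    - [0.2,0,0,0,0,0,0]
    - [0.2,0,0,0.002,0,0,0]
    - [0.2,0,0,0.01,0,0,0]
    - [0.2,0,0,0.03,0,0,0]
    - [0.2,0,0,0.06,0,0,0]
    - [0.2,0,0,0.086,0,0,0]
    - [0.2,0,0,0.086,0,0,0]

```text
clock: 10.35
position: [0.4643, -0.2467, 0.1228]
orientation: [[-0.718, 0.696, 0.005], [0.696, 0.718, -0.003], [-0.006, 0.001, -1.0]]
ft_force: [-0.1, -0.5, -0.3]
width: 0.599
grip_force: 0.0
```

```bash
python3 - <<'E'
from plant import readout, optics
from h import *
c=optics.capture('wrist');im=c['image'];np.savez('w5.npz',**c)
s=readout.sense();p=s['position'];print(s['clock'],p,s['ft_force'],s['width'])
hsv=cv2.cvtColor(im,cv2.COLOR_RGB2HSV);H,S,V=[hsv[...,i].astype(int) for i in range(3)]
m=((H>40)&(H<85)&(S>90)).astype(np.uint8)
cs,h=cv2.findContours(m,cv2.RETR_CCOMP,cv2.CHAIN_APPROX_NONE)
for k,hh in zip(cs,h[0]):
    if cv2.contourArea(k)<60: continue
    P=np.array([fray(c,q[0],.021)[:2] for q in k]).astype(np.float32)
    (x,y),r=cv2.minEnclosingCircle(P);print('hole' if hh[3]>=0 else 'outer',k.mean((0,1)).round(1),round(x,4),round(y,4),round(r,4))
# heights on disc top and plate from depth (small-angle geometry per fisheye ray)
o=-c['R'].T@c['t']
def hgt(u,v):
    z=np.median(c['range_z'][v-2:v+3,u-2:u+3]);x,y=(u-c['cx'])/c['fx'],(v-c['cy'])/c['fy'];r=np.hypot(x,y)
    d=np.array([np.tan(r)*x/r,np.tan(r)*y/r,1])*z;return (o+c['R'].T@d).round(4)
for k,hh in zip(cs,h[0]):
    if hh[3]>=0 and cv2.contourArea(k)>60:
        u,v=k.mean((0,1)).astype(int)
        for d in[(0,0),(16,0),(-16,0),(0,12),(0,-11),(-60,0),(0,-45)]: print(d,hgt(u+d[0],v+d[1]))
cv2.imwrite('pics/w5.png',im[...,::-1])
E
```

```text
10.4 [ 0.46337262 -0.24612786  0.12146331] [-0.67289992  0.20682088  0.10721665] 0.6011320357661083
outer [317.  202.6] 0.4621 -0.245 0.0217
hole [317.  205.7] 0.4637 -0.2464 0.0098
(0, 0) [ 0.4624 -0.2464  0.0213]
(16, 0) [ 0.471  -0.2377  0.0212]
(-16, 0) [ 0.454  -0.2553  0.021 ]
(0, 12) [ 0.4697 -0.2534  0.021 ]
(0, -11) [ 0.4562 -0.2403  0.0209]
(-60, 0) [ 0.4312 -0.2836  0.012 ]
(0, -45) [ 0.4387 -0.2234  0.0122]
```

View pics/w5.png

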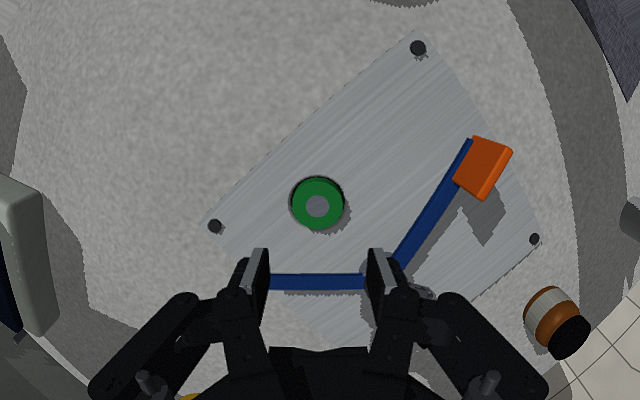

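The disc is in the pocket at (317,203). Its top is at 0.021 m and level, so it's seated. Next I shut the gripper, turn its closing line to the stage's y axis and move in front of the paddle.

Emit:
send_rows:
  targets:
    - [-1,0.001,0.01,0.01,0,0,6]
    - [-1,0.003,0.03,0.01,0,0,13]
    - [-1,0.005,0.05,0.01,0,0,20]
    - [-1,0.008,0.08,0.01,0,0,28]
    - [-1,0.011,0.1,0.01,0,0,36]
    - [-1,0.011,0.112,0,0,0,41.5]
    - [-1,0.011,0.112,-0.03,0,0,41.5]
    - [-1,0.011,0.112,-0.05,0,0,41.5]
    - [-1,0.011,0.112,-0.062,0,0,41.5]
    - [-1,0.011,0.112,-0.062,0,0,41.5]

```text
clock: 11.65
position: [0.4728, -0.1334, 0.0571]
orientation: [[-0.999, 0.046, -0.003], [0.046, 0.999, 0.001], [0.003, 0.001, -1.0]]
ft_force: [-0.6, -0.4, -0.2]
width: 0.002
grip_force: 0.0
```

Emit:
send_rows:
  targets:
    - [-1,0.01,-0.0005,0,0,0,0]
    - [-1,0.018,-0.001,0,0,0,0]
    - [-1,0.025,-0.001,0,0,0,0]
    - [-1,0.032,-0.0015,0,0,0,0]
    - [-1,0.038,-0.0015,0,0,0,0]
    - [-1,0.044,-0.002,0,0,0,0]
    - [-1,0.05,-0.002,0,0,0,0]
    - [-1,0.055,-0.0025,0,0,0,0]
    - [-1,0.06,-0.0025,0,0,0,0]
    - [-1,0.06,-0.0025,0,0,0,0]

```text
clock: 12.9
position: [0.5335, -0.1357, 0.058]
orientation: [[-0.999, 0.046, -0.001], [0.046, 0.999, 0.001], [0.001, 0.001, -1.0]]
ft_force: [-5.0, 2.5, 1.9]
width: 0.001
grip_force: 2.4
```

```bash
cat > lev.py <<'E'
from plant import readout, optics
from h import *
c=optics.capture('top');im=c['image'];np.savez('t2.npz',**c)
s=readout.sense();print(s['clock'],np.round(s['position'],4),np.round(s['ft_force'],1))
hsv=cv2.cvtColor(im,cv2.COLOR_RGB2HSV);H,S,V=[hsv[...,i].astype(int) for i in range(3)]
b=np.zeros(H.shape,bool);b[215:285,400:515]=((H>100)&(H<125)&(S>100))[215:285,400:515]
pv=ray(c,(390+365/4.5,170+262/4.5),.038)[:2]
for k in blobs(b,30):
    P=np.array([ray(c,q[0],.03)[:2] for q in k],np.float32)
    vx,vy,x,y=cv2.fitLine(P,cv2.DIST_L2,0,.01,.01).ravel();d=np.array([vx,vy])
    if d@(P.mean(0)-pv)<0:d=-d
    print('blob',P.mean(0).round(3),len(k),'stage angle rad',round(float(np.arctan2(d[1],d[0]))+.045,3))
cv2.imwrite('pics/t2.png',cv2.resize(im[160:300,390:530],None,fx=4,fy=4,interpolation=cv2.INTER_CUBIC)[...,::-1])
E
python3 lev.py
```

```text
12.95 [ 0.5333 -0.1357  0.058 ] [-4.8  3.1  1.7]
blob [ 0.487 -0.283] 49 stage angle rad -2.569
```

Emit:
send_rows:
  targets:
    - [-1,0.005,-0.0005,0,0,0,0]
    - [-1,0.01,-0.0005,0,0,0,0]
    - [-1,0.015,-0.0005,0,0,0,0]
    - [-1,0.02,-0.001,0,0,0,0]
    - [-1,0.025,-0.001,0,0,0,0]
    - [-1,0.03,-0.0015,0,0,0,0]
    - [-1,0.035,-0.0015,0,0,0,0]
    - [-1,0.04,-0.002,0,0,0,0]
    - [-1,0.044,-0.002,0,0,0,0]
    - [-1,0.044,-0.002,0,0,0,0]

```text
clock: 14.2
position: [0.5757, -0.1389, 0.0577]
orientation: [[-0.999, 0.046, -0.005], [0.046, 0.999, -0.001], [0.005, -0.001, -1.0]]
ft_force: [-8.2, -1.7, 3.1]
width: 0.001
grip_force: 3.6
```

```bash
python3 lev.py
```

```text
14.25 [ 0.5756 -0.1388  0.0577] [-7.6 -1.   1.2]
```

View pics/t2.png

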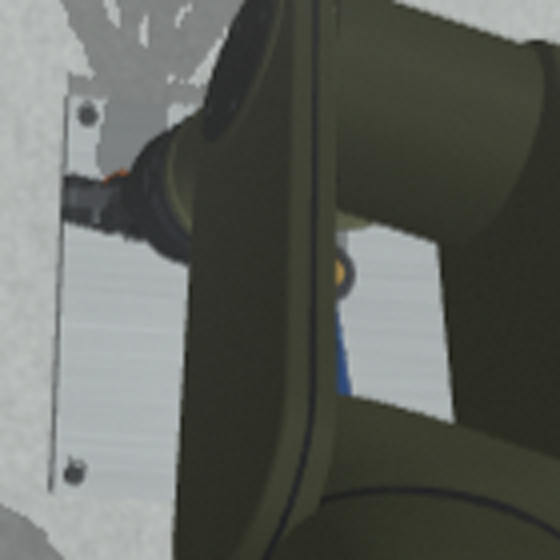

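The arm hides most of the lever in the top view; only a keeper edge shows, at (345,340), pointing nearly along -x. I'll measure the keeper from the wrist camera instead.

```bash
cat > lev2.py <<'E'
from plant import readout, optics
from h import *
c=optics.capture('wrist');im=c['image']
s=readout.sense();print(s['clock'],np.round(s['position'],4),np.round(s['ft_force'],1))
hsv=cv2.cvtColor(im,cv2.COLOR_RGB2HSV);H,S,V=[hsv[...,i].astype(int) for i in range(3)]
C=np.array([.5303,-.2193]);a=np.radians(-2.6);R=np.array([[np.cos(a),-np.sin(a)],[np.sin(a),np.cos(a)]])
for n,m,z in(('blue',(H>100)&(H<125)&(S>100),.0305),('orange',(H<18)&(S>150),.074),('green',(H>40)&(H<85)&(S>90),.021)):
  for k in blobs(m,60):
    P=np.array([(fray(c,q[0],z)[:2]-C)@R for q in k],np.float32)*1000
    if abs(P.mean(0)).max()>160: continue
    (x,y),(w,h),_=cv2.minAreaRect(P);vx,vy,_,_=cv2.fitLine(P,cv2.DIST_L2,0,.01,.01).ravel()
    print(n,k.mean((0,1)).round(),'stage mm',round(x,1),round(y,1),'size',round(w,1),round(h,1),'dir',round(float(vx),3),round(float(vy),3),'min',P.min(0),'max',P.max(0))
cv2.imwrite('pics/w6.png',im[...,::-1])
E
python3 lev2.py
```

```text
14.3 [ 0.5755 -0.1388  0.0577] [-8.4 -2.1  1.4]
blue [219. 248.] stage mm 37.9 25.3 size 85.8 18.0 dir 0.305 0.952 min [ 17.962692 -18.251362] max [59.350834 68.48692 ]
blue [104. 123.] stage mm -36.9 -38.9 size 82.8 17.3 dir 0.984 0.177 min [-78.111115 -54.139275] max [  4.6702127 -23.821262 ]
orange [318. 331.] stage mm 56.7 82.7 size 4.6 9.5 dir 0.999 0.052 min [51.975807 80.43698 ] max [61.519245 85.01729 ]
orange [149. 304.] stage mm 47.7 0.9 size 10.6 23.9 dir 0.973 -0.232 min [36.839485  -3.5569816] max [59.16916    8.2677145]
green [130.  71.] stage mm -65.2 -22.9 size 41.9 38.6 dir 0.516 0.857 min [-84.77502 -44.64751] max [-45.011578  -3.46588 ]
```

View pics/w6.png

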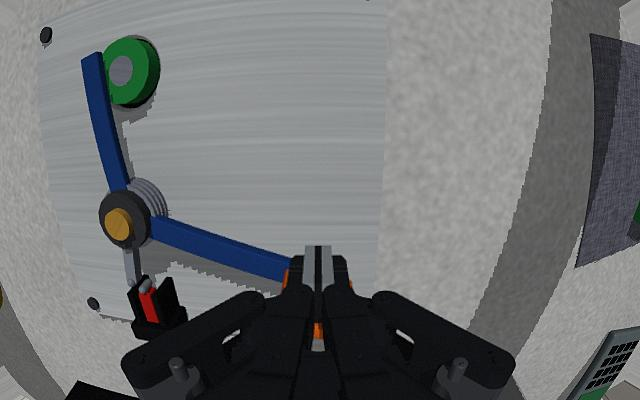

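The keeper finger at (95,120) lies over the disc's rim at (130,71). Keeper and handle both give a lever value near 0.665, which is past the click. I'll add a few millimetres of margin and settle.

Emit:
send_rows:
  targets:
    - [-1,0.002,0,0,0,0,0]
    - [-1,0.004,0,0,0,0,0]
    - [-1,0.005,0,0,0,0,0]
    - [-1,0.005,0,0,0,0,0]
    - [-1,0.005,0,0,0,0,0]
    - [-1,0.005,0,0,0,0,0]
    - [-1,0.005,0,0,0,0,0]
    - [-1,0.005,0,0,0,0,0]
    - [-1,0.005,0,0,0,0,0]
    - [-1,0.005,0,0,0,0,0]

```text
clock: 15.55
position: [0.5801, -0.1387, 0.0576]
orientation: [[-0.999, 0.046, -0.006], [0.046, 0.999, -0.0], [0.006, -0.001, -1.0]]
ft_force: [-8.8, -2.4, 2.1]
width: -0.004
grip_force: 3.7
```

```bash
python3 lev2.py
```

```text
15.6 [ 0.5801 -0.1387  0.0576] [-8.2 -2.3  2.2]
blue [217. 244.] stage mm 40.2 25.1 size 87.7 17.7 dir 0.336 0.942 min [ 18.829586 -18.984816] max [62.451984 68.79736 ]
blue [106. 115.] stage mm -37.2 -36.9 size 83.0 17.4 dir 0.989 0.146 min [-78.73798 -50.4233 ] max [  4.2417655 -23.192562 ]
orange [318. 331.] stage mm 61.5 83.0 size 10.2 4.6 dir 0.997 0.076 min [56.42999 80.73428] max [66.62519 85.31663]
orange [147. 299.] stage mm 49.1 1.0 size 10.1 23.4 dir 0.975 -0.222 min [38.12798   -3.5298595] max [60.42114   8.078466]
orange [283. 281.] stage mm 34.2 68.8 size 3.2 14.5 dir 0.952 -0.306 min [27.443836 65.91221 ] max [40.952152 71.54858 ]
green [129.  63.] stage mm -65.5 -21.5 size 41.6 35.7 dir 0.767 0.642 min [-84.79642  -41.984913] max [-44.870094   -3.7541711]
```

The lever now reads about 0.70 and is steady, with the disc unmoved. Handing in.

```bash
python3 -c "
from plant import ticket
print(ticket.job_done())"
```

```text
the job is handed in; nothing more can be done
None
```

The large disc sits flat in the pocket, polished face up and released, and the arm is holding the paddle past its click (lever about 0.70) with the keeper finger over the disc; I handed the job in at about 15.6 s on the robot clock.

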